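# Ring for service and point out the order

## Task

Place the customer's order at the stall without picking anything up: ring the counter bell with the fingertips by pressing its plunger down and letting it come up again. Then, in the row of three goods lying on the cloth behind the bell, point straight down at the middle of the half-round piece of halva, a few centimetres above it, hold still there for about two seconds, then point in the same way at the shorter of the two nougat blocks in that row and finish there, still pointing. Touch nothing but the bell, leave it standing where it is, and do not dip down over the longer nougat block on the way.

Things in the scene. Friction and masses are not known exactly. Their poses are not given: they have to be found in the camera images.
- bell: Counter bell, loose, 0.5 kg, standing upright: black round base 82 mm across, steel gong dome 75 mm across whose top is 47 mm above the surface, and on a stem above it a round steel plunger 27 mm across. Origin: centre of the underside, z up.
- bell_top (a point): Middle of the top of the bell's plunger, 67 mm above the surface at rest; it moves down with the plunger. Small enough that it is pressed with the gripper shut.
- plunger (a joint): Travel of the bell's plunger in m: 0 up, 0.005 fully down; it rings beyond 0.003. A spring of about 1.5 N at rest and 4 N fully down brings it back up.
- halva_half: Half-round piece cut from a plain halva wheel, unwrapped, beige, D-shaped seen from above, 122 x 71 x 77 mm high, loose, about 0.5 kg; it lies on the cloth in a row (left to right, in any order) with the two nougat blocks. Origin: centre of the underside, x along the 122 mm length, z up.
- halva_top (a point): Middle (of the 122 x 71 mm outline) of the half-round halva at its top, 77 mm above its underside; z up.
- nougat_short: The shorter of two like nougat blocks between wafers in clear film with a paper band: 108 x 114 x 74 mm high, loose, 0.8 kg. Origin: centre of the underside, y along the 114 mm length, z up.
- short_top (a point): Middle of the shorter nougat block's top, 74 mm above its underside; z up.
- nougat_long: The longer of the two nougat blocks, otherwise alike: 109 x 143 x 74 mm high, loose, 1 kg. Origin: centre of the underside, y along the 143 mm length, z up. Not part of the order.
- long_top (a point): Middle of the longer nougat block's top, 74 mm above its underside; z up.
- tape: Bystander: roll of brown tape lying flat, 93 mm across, 48 mm high. Origin: centre of the underside.
- marble_loaf: Bystander: dark marbled halva loaf in film, 172 x 73 x 68 mm high. Origin: on the underside near its middle, x along its length.
- scissors: Bystander: scissors lying flat, 87 x 199 x 9 mm high. Origin: underside, near the pivot, y along its length.
- gift_box: Bystander: card box lying on its side, 150 x 52 x 46 mm high. Origin: centre of the underside, x along its length.
- pen: Bystander: pen lying flat, 135 mm long, 16 mm thick. Origin: underside at its middle, y along its length.
Things that resemble listed ones, but are neither listed nor needed, are in the scene too. Leave any turquoise look-alike of the bell alone.

How it is judged:
On the way, in this order (a step that is already met when the one before it is completed fails the run):
1. the bell's plunger is pressed beyond 3 mm (value of joint plunger above 0.003 m and contact force between the fingers and bell above 0.3 N), for 0.04 s.
2. the bell is let go and its plunger is up (value of joint plunger below 0.0015 m and contact force between the fingers and bell below 0.1 N), for 0.1 s.
3. the tool point dwells over the middle of the half-round halva, pointing down, for 1.5 s (horizontal distance between the grasp point and halva_top below 0.03 m and z of the grasp point in the frame of halva_top between 0.015 and 0.1 m and angle between the grasp point's own z axis and vertical above 2.36 rad), for 1.5 s.
4. the tool point comes over the middle of the shorter nougat block, pointing down (horizontal distance between the grasp point and short_top below 0.03 m and z of the grasp point in the frame of short_top between 0.015 and 0.1 m and angle between the grasp point's own z axis and vertical above 2.36 rad), for 0.2 s.
At the end, for the whole second after the job is handed in: The TCP stays within 30 mm sideways of the middle of the shorter nougat block's top, 15 to 100 mm above it, pointing down within 45 degrees; the bell stands within 30 mm of its start, plunger up; halva, blocks and bystanders are within 10 mm of their starts, at rest (all of step 4 and value of joint plunger below 0.0015 m and distance of bell from where it was at the start of the episode below 0.03 m and angle between bell's own z axis and vertical below 0.1 rad and distance of each of halva_half, nougat_short, nougat_long, tape, marble_loaf, scissors, gift_box, pen from where it was at the start of the episode below 0.01 m and linear speed of each of bell, halva_half, nougat_short, nougat_long below 0.02 m/s); the robot touches nothing.
It fails at once if the robot touches the halva, a nougat block or a bystander (more than 0.3 N) (contact force between any of the fingers, the arm and halva_half above 0.3 N or contact force between any of the fingers, the arm and nougat_short above 0.3 N or contact force between any of the fingers, the arm and nougat_long above 0.3 N or contact force between any of the fingers, the arm and tape above 0.3 N or contact force between any of the fingers, the arm and marble_loaf above 0.3 N or contact force between any of the fingers, the arm and scissors above 0.3 N or contact force between any of the fingers, the arm and gift_box above 0.3 N or contact force between any of the fingers, the arm and pen above 0.3 N).
It fails at once if the halva, a nougat block or a bystander is moved by more than 10 mm (distance of any of halva_half, nougat_short, nougat_long, tape, marble_loaf, scissors, gift_box, pen from where it was at the start of the episode above 0.01 m).
It fails at once if the bell is lifted by more than 8 mm, shoved by more than 30 mm or tipped (height (world z) of bell above 0.008 m or distance of bell from where it was at the start of the episode above 0.03 m or angle between bell's own z axis and vertical above 0.25 rad).
It fails at once if the tool point dips to less than 70 mm over the middle (within 30 mm) of the longer nougat block's top (horizontal distance between the grasp point and long_top below 0.03 m and z of the grasp point in the frame of long_top below 0.07 m).
It also fails if it takes over 48 s, if anything falls off the work surface, if the arm or the gripper's body presses on something with over 40 N, if the wrist force passes 120 N, or if a joint passes its speed limit or range.

## Robot

A 7-joint arm with a two-finger parallel gripper is mounted at the origin on a cart in front of the work surface, level with it; the furniture and walls round the work are solid. World frame = base frame: x ahead of the robot, y to its left, z up, the work surface at z = 0. Lengths are in m, angles in rad, forces in N, time in s.
With the tool pointing down it reaches from about 0.425 to 0.875 m from the base axis. Payload 4.7 kg.
Tool frame: the origin (TCP) lies between the finger pads, 19 mm behind the fingertips; this is the grasp point; z points along the fingers, y is the line along which they close (so a half turn about z gives the same grasp; the last joint's range is limited). The gripper opens to 87 mm and grips with 3 to 60 N. Pads are 19 mm wide; open, the fingers measure 117 mm over their backs; the gripper's body (75 mm by 190 mm) begins 51 mm behind the grasp point.
Start: joints at [-1.234, 0.321, -0.07, 1.45, 0.023, 1.371, -0.057], TCP at [0.206, 0.616, 0.241] pointing down, gripper open.
Joint ranges: [-2.86, 2.86], [-0.3, 2.09], [-1.38, 1.24], [0.06, 2.45], [-1.56, 4.7], [0.09, 2.05], [-2.69, 2.69]. Speed limits (rad/s): [2.57, 2.57, 3.14, 3.14, 3.14, 3.14, 3.14].

## Interface

Orientations are given as a rotation vector (axis times angle).
In Python, from bench import ctrl, get_image, job gives the robot as it stands.
- The arm moves only by the shell command python3 -m crank 'ROWS' [FORCE]. ROWS is JSON, a list that holds one entry, the list of rows, each a list of 5 numbers: the shift along the tool's x, y, z in mm, then the turn about the tool's z in rad, then the closure, from -1 (fully open) to 1 (shut), so that 0 is half open. A call has 1 to 10 rows; each row shifts and turns the commanded pose from where the row before left it, along the tool's axes as they then stand; what a row does not reach is not made up. A row lasts 1/12 s, in which the tool goes at most 41.7 mm and 7.16 degrees, less where a joint would pass 70% of its speed; a pose out of reach is approached as far as the arm can. A call with a gripper value outside its range is refused whole. The fingers move at their own pace and stop on an object; FORCE is the grip in N (left out, the last holds). Time passes only in rows, so rows that do not move let the fingers close. It gives the time, the measured TCP pose, the force, the opening and the grip force at its end, in the units of the state.
- ctrl.get_state(): the state, without advancing time (a new reading comes with each control period).
- get_image(name): name is "scene" or "top" or "wrist"; returns a dict with "pixels" (420x560x3 uint8, red, green, blue), "fx", "fy", "cx", "cy" (pixels), "k1" (the pictures are not rectified: a ray, as slopes to the right and down, at radius r is drawn at 1 + k1 r^2 times it, then the intrinsics apply), "T" (4x4, takes a point from camera to world coordinates); the wrist camera has in their place "T_tool_cam" (4x4, takes a point from camera to tool coordinates, whose origin is the TCP and whose axes are the flange's). Camera axes: x right, y down, z forward; pixel columns grow to the right and rows downward; lengths in m; the calibration is good to about 2 mm. A picture is of the moment at which its call begins: read the wrist's pose just before it. There is no depth.
- job.close_job(): hands the job in; it is judged then, once.
The state is a dict: "time": time; "joint_positions": joint angles; "qd": joint speeds; "joint_torque": joint torques, N m; "position": TCP position; "tool_rot": TCP orientation; "ft_force": force on the tool from outside, world axes, zero at the start; "torque": the same for the moment, N m; "grip_width": opening from 0.0 (shut) to 1.0 (fully open); "grip_force": force on a finger pad.
Only numpy, scipy, OpenCV 4.12 (cv2) and the standard library are available. Lean on these libraries where they do the work, as an engineer would, in place of code of your own. Each camera call takes 0.05 s, during which the arm holds its last target. There are 200 camera calls.

## Working session

There is one attempt and no reset: what is moved stays moved. The work goes in short steps, Python scripts to look and compute and a shell command to move; the robot and the scene stay as the last step left them, time stands still between calls to the robot, and variables do not carry over. Pictures are saved under pics/ and viewed, at most 10 in all, crops included, and the job is handed in when it is done.

```bash
mkdir -p pics
cat > h.py <<'E'
import numpy as np, cv2
from bench import ctrl, get_image, job
from scipy.spatial.transform import Rotation as R
def save(im,n): cv2.imwrite('pics/'+n,im['pixels'][:,:,::-1])
def ray(im,u,v,T=None):
    T=im['T'] if T is None else T
    T=np.array(T)
    K=np.array([[im['fx'],0,im['cx']],[0,im['fy'],im['cy']],[0,0,1.]])
    p=cv2.undistortPoints(np.array([[[u,v]]],float),K,np.array([im['k1'],0,0,0.]))[0,0]
    return T[:3,3],T[:3,:3]@np.array([p[0],p[1],1])
def onz(im,u,v,z,T=None):
    o,d=ray(im,u,v,T); return o+d*(z-o[2])/d[2]
def proj(im,P,T=None):
    T=np.array(im['T'] if T is None else T)
    c=T[:3,:3].T@(np.array(P)-T[:3,3]); x,y=c[:2]/c[2]; s=1+im['k1']*(x*x+y*y)
    return im['fx']*x*s+im['cx'],im['fy']*y*s+im['cy']
def wT(im,s):
    T=np.eye(4);T[:3,:3]=R.from_rotvec(s['tool_rot']).as_matrix();T[:3,3]=s['position']
    return T@np.array(im['T_tool_cam'])
E
python3 - <<'E'
from h import *
s=ctrl.get_state();print(s)
import pickle
d={}
for n in('scene','top'):
    im=get_image(n);save(im,n+'.png');d[n]=im
    print(n,np.array(im['T']).round(3).tolist(),im['fx'],im['k1'])
pickle.dump(d,open('im.pkl','wb'))
print(R.from_rotvec(s['tool_rot']).as_matrix().round(3))
E
```

```text
{'time': 0.0, 'joint_positions': array([-1.23391193,  0.32183224, -0.0701235 ,  1.45167015,  0.02261293,
        1.37078986, -0.05689136]), 'qd': array([-0.00068295, -0.00053684,  0.00039381,  0.00200229, -0.00104023,
       -0.00021425,  0.00097485]), 'joint_torque': array([ 6.22322859e-04, -4.91285205e+01, -4.03271439e-01, -3.12521839e+01,
       -6.38020132e-02,  4.38769755e-02,  1.85271902e-04]), 'position': array([0.2060492 , 0.61593405, 0.24015822]), 'tool_rot': array([-5.04674665e-01, -3.10057739e+00,  2.98452543e-03]), 'ft_force': array([ 0.06932805, -0.70731529,  0.11252645]), 'torque': array([-0.03827097, -0.0369531 , -0.04643855]), 'grip_force': 0.0, 'grip_width': 0.9957814814371466}
scene [[0.887, -0.354, 0.295, 0.154], [-0.461, -0.673, 0.578, -0.663], [-0.006, -0.649, -0.761, 1.031], [0.0, 0.0, 0.0, 1.0]] 469.8110191724237 -0.07622523600766275
top [[0.004, -0.995, 0.105, 0.39], [-1.0, -0.004, -0.002, 0.053], [0.002, -0.105, -0.995, 1.309], [0.0, 0.0, 0.0, 1.0]] 384.54780378772847 0.027209168105164577
[[-0.948  0.317 -0.001]
 [ 0.317  0.948 -0.002]
 [-0.    -0.002 -1.   ]]
```

View pics/scene.png

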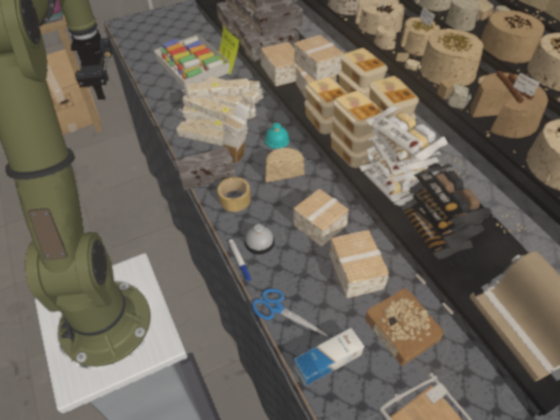

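View pics/top.png

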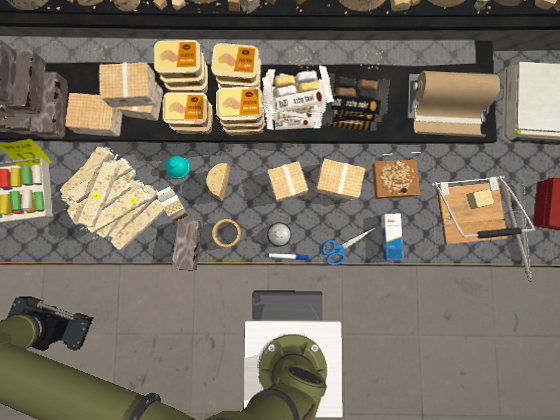

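The scene view shows the steel bell at (259,236), the turquoise bell at (277,136), the half-round halva at (285,165), and nougat blocks at (321,216) and (358,262). In the top view these are at (279,234), (177,167), (217,181), (288,180) and (341,179).

Possible mix-ups (top view):
- **Bell:** steel (279,234) or turquoise (177,167). I choose the steel one.
- **Halva:** half-round (217,181) or the marbled loaf (187,245). I choose the half-round one.
- **Short nougat:** (288,180) or (341,179), or the stacked blocks at (127,84) and (93,115). I'll decide between the first two by size.

Next I'll measure these and check them in a close crop.

Run:
```python
from h import *
import pickle
d=pickle.load(open('im.pkl','rb'));im=d['top'];px=im['pixels']
hsv=cv2.cvtColor(px,cv2.COLOR_RGB2HSV)
m=((hsv[...,0]>5)&(hsv[...,0]<30)&(hsv[...,1]>45)&(hsv[...,2]>120)).astype(np.uint8)*255
m=cv2.morphologyEx(m,cv2.MORPH_CLOSE,np.ones((9,9)))
vis=px.copy()
for n,(x,y),z in(('halva',(220,181),.077),('L',(280,183),.074),('R',(335,180),.074)):
    k=cv2.connectedComponents(m)[1];c=(k==k[y,x]).astype(np.uint8)
    cs,_=cv2.findContours(c,0,cv2.CHAIN_APPROX_NONE);ct=max(cs,key=cv2.contourArea)
    cv2.drawContours(vis,[ct],-1,(255,0,0),1)
    P=np.array([onz(im,*p[0],z)[:2] for p in ct],np.float32)
    r=cv2.minAreaRect(P); print(n,r,cv2.contourArea(ct))
print('bell',onz(im,279,234,.06),'tape',onz(im,227,232,.048))
cv2.imwrite('pics/c.png',cv2.resize(vis[140:275,150:410],None,fx=3,fy=3,interpolation=cv2.INTER_CUBIC)[:,:,::-1])
```

```text
halva ((0.6096928119659424, 0.2498137652873993), (0.07095149159431458, 0.1222866103053093), 77.07484436035156) 577.0
L ((0.613839864730835, -0.07235579192638397), (0.13763967156410217, 0.3165941536426544), 1.7142716646194458) 2481.5
R ((0.613839864730835, -0.07235579192638397), (0.13763967156410217, 0.3165941536426544), 1.7142716646194458) 2481.5
bell [0.4351897  0.04675951 0.06      ] tape [0.441577  0.2168832 0.048    ]
```

View pics/c.png

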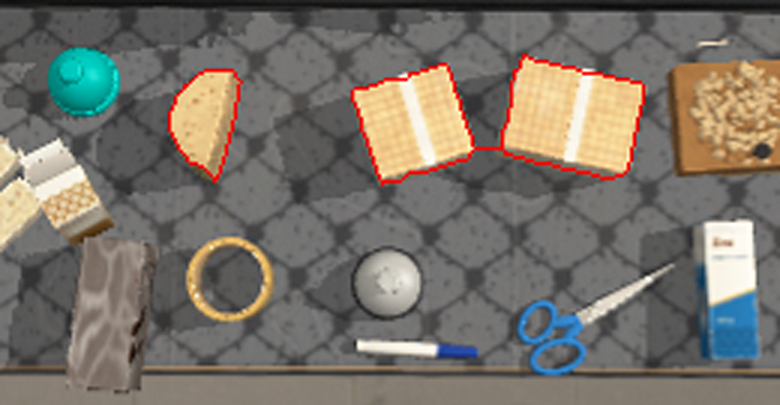

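The crop shows the right block at about 42 px long and the left about 33 px, so the left one at (288,180) is the shorter. The chosen halva, steel bell and blocks all match their descriptions. Next I'll fix the positions.

Run:
```python
from h import *
import pickle
d=pickle.load(open('im.pkl','rb'));im=d['top'];sc=d['scene']
f=lambda u,v,z:onz(im,150+(u-1)/3,140+(v-1)/3,z)[:2]
for n,c in(('short',[(354,92),(447,64),(473,150),(383,183)]),('long',[(523,56),(645,85),(630,172),(503,150)])):
    P=np.array([f(*p,.074) for p in c]);print(n,P.mean(0).round(4),np.linalg.norm(np.roll(P,-1,0)-P,axis=1).round(3))
print('bell top',f(388,279,.067))
px=sc['pixels'][195:270,215:300];
cv2.imwrite('pics/b.png',cv2.resize(px,None,fx=7,fy=7,interpolation=cv2.INTER_CUBIC)[:,:,::-1])
b=f(388,279,.067);print(proj(sc,[*b,.067]))
R0=R.from_rotvec(ctrl.get_state()['tool_rot']).as_matrix()
for t in([.47,.10,.24],[*b,.24]): print((R0.T@(np.array(t)-ctrl.get_state()['position'])*1000).round(1))
```

```text
short [0.609  0.0189] [0.106 0.099 0.104 0.105]
long [ 0.6168 -0.1556] [0.136 0.097 0.139 0.106]
bell top [0.43922606 0.04681066]
(np.float64(259.2576197685541), np.float64(226.4811713641095))
[-413.9 -405.6    1. ]
[-401.6 -465.8    1.1]
```

View pics/b.png

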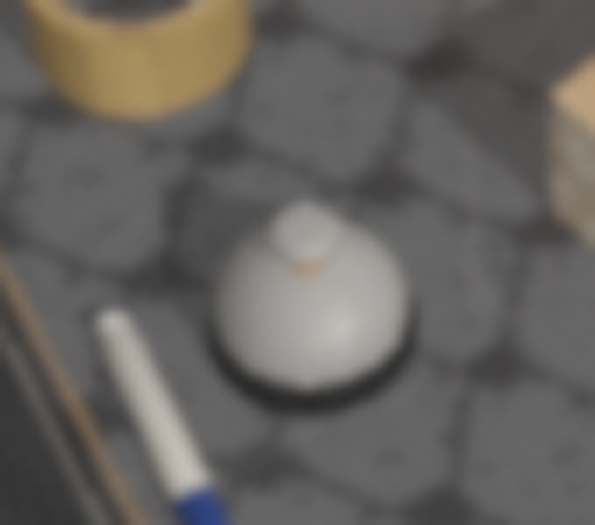

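The plunger sits at scene pixel (259,228), which agrees with the top view to about 2 mm. Now I'll move over, closing the gripper on the way.

```bash
python3 -m crank '[[[-27,-26,0,0,1],[-27,-26,0,0,1],[-27,-26,0,0,1],[-27,-26,0,0,1],[-27,-26,0,0,1],[-27,-26,0,0,1],[-27,-26,0,0,1],[-27,-26,0,0,1],[-27,-26,0,0,1],[-27,-26,0,0,1]]]' 10
```

```text
time: 0.93
position: [0.3801, 0.2823, 0.241]
tool_rot: [-0.505, -3.101, -0.0]
ft_force: [1.5, 0.5, 0.1]
grip_width: 0.324
grip_force: 0.0
```

```bash
python3 -m crank '[[[-27,-26,0,0,1],[-27,-26,0,0,1],[-27,-26,0,0,1],[-27,-26,0,0,1],[-27,-26,0,0,1],[0,-25,0,0,1],[3,-25,0,0,1],[0,0,0,0,1],[0,0,0,0,1],[0,0,0,0,1]]]'
python3 - <<'E'
from h import *
s=ctrl.get_state();im=get_image('wrist');save(im,'w1.png');print(s['joint_positions'].round(2),s['position'],s['grip_width'],s['ft_force'])
R0=R.from_rotvec(s['tool_rot']).as_matrix()
print(R0.T@(np.array([.438,.0465,.126])-s['position'])*1000)
print(proj(im,[.438,.0465,.067],wT(im,s)))
E
```

```text
time: 1.77
position: [0.4478, 0.0724, 0.2412]
tool_rot: [0.504, 3.101, 0.001]
ft_force: [0.4, -0.5, -0.5]
grip_width: 0.004
grip_force: 0.0
[-0.67 -0.12  0.42  1.92  0.05  1.33  0.98] [0.44783756 0.07241096 0.24122246] 0.004240639921673252 [ 0.42020657 -0.48082457 -0.51826103]
[  1.11841265 -27.78237556 115.20094885]
(np.float64(253.23999955661498), np.float64(193.75520974991247))
```

View pics/w1.png

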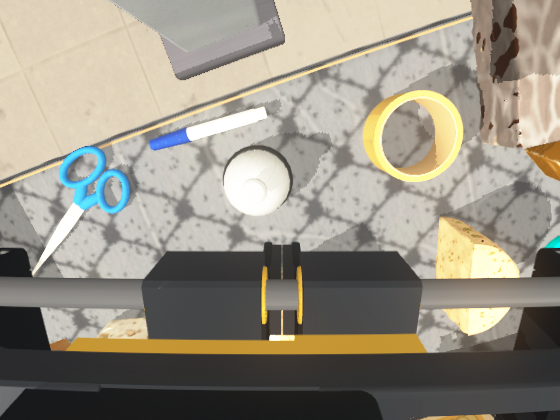

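In the wrist view the plunger is at about (255,188), where the prediction was (253,194). I'll correct from that.

Run:
```python
from h import *
s=ctrl.get_state();im=get_image('wrist');T=wT(im,s)
p=onz(im,255,188,.067,T);print(p)
R0=R.from_rotvec(s['tool_rot']).as_matrix()
for q in (p,(p+[.438,.0465,.067])/2): print((R0.T@(q+[0,0,.03]-s['position'])*1000).round(1))
h=onz(im,455,260,.077,T);print(h)
```

```text
[0.43318607 0.05040682 0.067     ]
[  6.9 -26.  144.2]
[  4.  -27.1 144.2]
[0.56662116 0.22081481 0.077     ]
```

```bash
python3 -m crank '[[[3,-13,0,0,1],[2,-13,0,0,1],[0,0,30,0,1],[0,0,30,0,1],[0,0,30,0,1],[0,0,25,0,1],[0,0,15,0,1],[0,0,0,0,1],[0,0,0,0,1],[0,0,0,0,1]]]'
python3 - <<'E'
from h import *
s=ctrl.get_state();im=get_image('wrist');save(im,'w2.png');print(s['position'],s['ft_force'])
T=wT(im,s)
print(proj(im,[.4355,.0485,.067],T),proj(im,s['position']-[0,0,.019],T))
E
```

```text
time: 2.7
position: [0.4356, 0.0483, 0.1125]
tool_rot: [0.505, 3.099, 0.001]
ft_force: [0.3, 0.3, 1.1]
grip_width: 0.006
grip_force: 0.0
[0.43558369 0.04832362 0.11246693] [0.25201595 0.27229543 1.13312465]
(np.float64(281.6953251027299), np.float64(243.19344688520442)) (np.float64(281.5052049978663), np.float64(261.87017172996343))
```

View pics/w2.png

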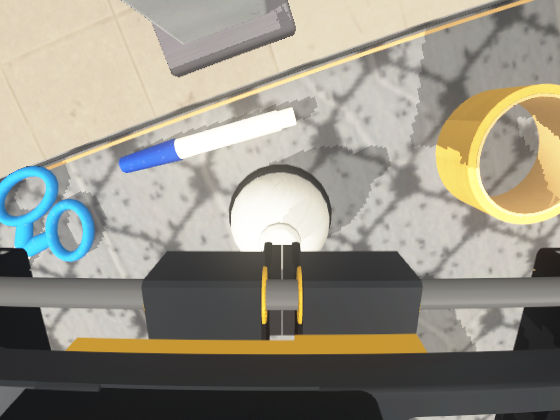

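The fingertips are centred over the plunger at about (281,241), where (282,243) was predicted. Pressing now.

```bash
python3 -m crank '[[[0,0,12,0,1],[0,0,10,0,1],[0,0,3,0,1],[0,0,2,0,1],[0,0,2,0,1],[0,0,1.5,0,1],[0,0,0,0,1],[0,0,0,0,1]]]'
```

```text
time: 3.42
position: [0.4348, 0.0486, 0.081]
tool_rot: [-0.505, -3.1, -0.0]
ft_force: [-2.8, 0.1, 3.9]
grip_width: 0.006
grip_force: 1.9
```

```bash
python3 -m crank '[[[0,0,0.8,0,1],[0,0,0,0,1],[0,0,0,0,1]]]'; python3 -m crank '[[[0,0,-5,0,1],[0,0,-15,0,1],[0,0,-30,0,1],[0,0,-30,0,1],[0,0,-30,0,1],[0,0,0,0,1],[0,0,0,0,1],[0,0,0,0,1]]]'
python3 - <<'E'
from h import *
s=ctrl.get_state();im=get_image('top');save(im,'t2.png');print(s['position'])
R0=R.from_rotvec(s['tool_rot']).as_matrix()
for t in([.61,.25,.19],[.611,.019,.19]): print((R0.T@(np.array(t)-s['position'])*1000).round(1))
E
```

```text
time: 3.67
position: [0.4349, 0.0486, 0.0806]
tool_rot: [-0.505, -3.1, -0.001]
ft_force: [-4.0, -0.4, 8.0]
grip_width: 0.007
grip_force: 4.2
time: 4.33
position: [0.4348, 0.0486, 0.1895]
tool_rot: [0.505, 3.101, 0.0]
ft_force: [-0.3, 0.1, -0.7]
grip_width: 0.003
grip_force: 0.0
[0.43480174 0.04857786 0.18954572]
[-102.3  246.6   -0.4]
[-176.5   27.8   -0.4]
```

The plunger was bottomed out (8 N) and then released. Now to the halva at a safe height, then down.

```bash
python3 -m crank '[[[-13,31,0,0,1],[-13,31,0,0,1],[-13,31,0,0,1],[-13,31,0,0,1],[-13,31,0,0,1],[-13,31,0,0,1],[-12,31,0,0,1],[-12,30,0,0,1],[0,0,0,0,1],[0,0,0,0,1]]]'
python3 - <<'E'
from h import *
s=ctrl.get_state();im=get_image('scene');print(s['position'])
v=im['pixels'].copy()
for p,c in(([.61,.25,.077],(255,0,0)),(s['position']-[0,0,.019],(0,255,0)),([.611,.019,.074],(255,0,0)),([.617,-.155,.074],(0,0,255))):
    cv2.circle(v,tuple(int(round(x)) for x in proj(im,p)),1,c,-1)
cv2.imwrite('pics/s3.png',cv2.resize(v[90:310,200:420],None,fx=2.7,fy=2.7)[:,:,::-1])
E
```

```text
time: 5.22
position: [0.6093, 0.2517, 0.1866]
tool_rot: [-0.501, -3.098, 0.005]
ft_force: [-1.2, -0.3, -0.2]
grip_width: 0.007
grip_force: 0.0
[0.6092622  0.2516779  0.18661223]
```

View pics/s3.png

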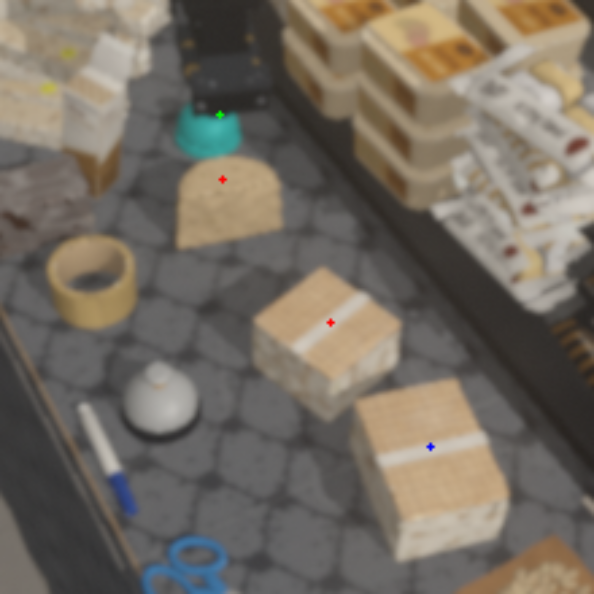

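In this view the halva top is centred near (232,177) in the crop, against my mark at (222,180). The true centre is therefore about 1 cm further along. The nougat marks are well centred. I'll correct this and descend.

Run:
```python
from h import *
s=ctrl.get_state();im=get_image('scene')
h=onz(im,200+232/2.7,90+177/2.7,.077);n=onz(im,200+328/2.7,90+321/2.7,.074);print(h,n)
R0=R.from_rotvec(s['tool_rot']).as_matrix()
for t in((h+[.61,.25,.077])/2,n): print((R0.T@(t+[0,0,.05]-s['position'])*1000).round(1))
```

```text
[0.62059759 0.24413647 0.077     ] [0.61032716 0.01834948 0.074     ]
[-6.8 -0.5 60.4]
[ -74.6 -219.    64.1]
```

```bash
python3 -m crank '[[[-9,-2,0,0,1],[0,0,20,0,1],[0,0,20,0,1],[0,0,12,0,1],[0,0,0,0,1],[0,0,0,0,1],[0,0,0,0,1],[0,0,0,0,1],[0,0,0,0,1],[0,0,0,0,1]]]'; for i in 1 2; do python3 -m crank '[[[0,0,0,0,1],[0,0,0,0,1],[0,0,0,0,1],[0,0,0,0,1],[0,0,0,0,1],[0,0,0,0,1],[0,0,0,0,1],[0,0,0,0,1],[0,0,0,0,1],[0,0,0,0,1]]]'; done
python3 - <<'E'
from h import *
s=ctrl.get_state();im=get_image('wrist');save(im,'w3.png')
R0=R.from_rotvec(s['tool_rot']).as_matrix()
print(s['position'],(R0.T@(np.array([.611,.0185,.124])-s['position'])*1000).round(1),proj(im,[.617,.246,.077],wT(im,s)))
E
```

```text
time: 6.15
position: [0.6184, 0.2459, 0.139]
tool_rot: [0.505, 3.1, 0.002]
ft_force: [-0.1, 0.6, -0.1]
grip_width: 0.004
grip_force: 0.0
time: 6.98
position: [0.6179, 0.2458, 0.138]
tool_rot: [0.505, 3.101, 0.0]
ft_force: [-0.3, 0.7, -0.2]
grip_width: 0.006
grip_force: 0.0
time: 7.82
position: [0.6179, 0.2457, 0.138]
tool_rot: [0.505, 3.101, 0.0]
ft_force: [-0.4, 0.4, -0.2]
grip_width: 0.007
grip_force: 0.0
[0.61790273 0.24573986 0.13802103] [ -65.5 -217.7   14. ] (np.float64(281.46924503477953), np.float64(233.32966172837519))
```

View pics/w3.png

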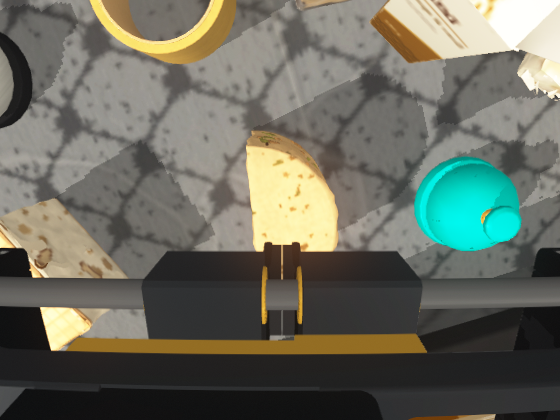

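The halva top spans about x 250–338 and is widest near row 215, so its middle is at about (295,215), against the (281,233) predicted. The real centre is nearer (0.610,0.251). I'll shift about 8 mm that way and hold again.

```bash
python3 -m crank '[[[4,2,0,0,1],[4,2,0,0,1],[0,0,0,0,1],[0,0,0,0,1],[0,0,0,0,1],[0,0,0,0,1],[0,0,0,0,1],[0,0,0,0,1],[0,0,0,0,1],[0,0,0,0,1]]]'; for i in 1 2; do python3 -m crank '[[[0,0,0,0,1],[0,0,0,0,1],[0,0,0,0,1],[0,0,0,0,1],[0,0,0,0,1],[0,0,0,0,1],[0,0,0,0,1],[0,0,0,0,1],[0,0,0,0,1],[0,0,0,0,1]]]' | grep pos; done
python3 - <<'E'
from h import *
s=ctrl.get_state()
R0=R.from_rotvec(s['tool_rot']).as_matrix()
print((R0.T@(np.array([.611,.0185,.124])-s['position'])*1000).round(1))
E
```

```text
time: 8.7
position: [0.6116, 0.2519, 0.138]
tool_rot: [0.505, 3.101, 0.0]
ft_force: [0.7, -0.6, 0.1]
grip_width: 0.004
grip_force: 0.0
position: [0.6116, 0.252, 0.138]
position: [0.6116, 0.252, 0.138]
[ -73.5 -221.6   13.9]
```

```bash
python3 -m crank '[[[0,0,-25,0,1],[0,0,-25,0,1],[-10,-31,0,0,1],[-10,-31,0,0,1],[-10,-31,0,0,1],[-11,-32,0,0,1],[-11,-32,0,0,1],[-11,-32,0,0,1],[-11,-32,0,0,1],[0,0,0,0,1]]]'
python3 -m crank '[[[0,0,0,0,1],[0,0,20,0,1],[0,0,20,0,1],[0,0,15,0,1],[0,0,0,0,1],[0,0,0,0,1],[0,0,0,0,1],[0,0,0,0,1],[0,0,0,0,1]]]'
python3 - <<'E'
from h import *
s=ctrl.get_state();im=get_image('wrist');save(im,'w4.png')
print(s['position'],proj(im,[.611,.0185,.074],wT(im,s)))
E
```

```text
time: 11.2
position: [0.6114, 0.0085, 0.1887]
tool_rot: [0.522, 3.096, -0.008]
ft_force: [0.3, -1.3, 0.4]
grip_width: 0.006
grip_force: 0.0
time: 11.95
position: [0.6125, 0.0193, 0.1343]
tool_rot: [0.504, 3.099, 0.001]
ft_force: [-0.4, 0.9, 0.6]
grip_width: 0.004
grip_force: 0.0
[0.61247417 0.01929043 0.13429281] (np.float64(279.5657637448471), np.float64(233.2490388967837))
```

View pics/w4.png

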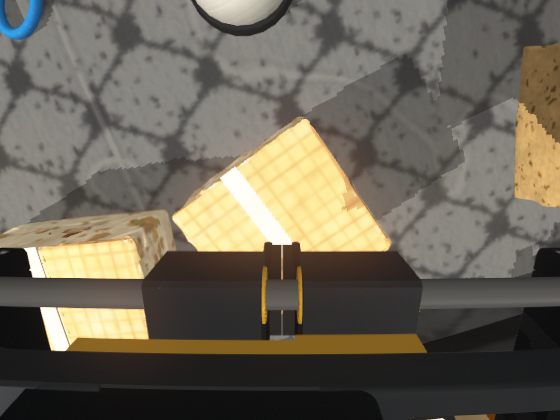

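The block's visible top corners at (175,215), (305,118) and (390,242) put its middle at about (282,229), against the (280,233) predicted. The tool is centred over it. I'll settle and hand in.

```bash
python3 -m crank '[[[0,0,0,0,1],[0,0,0,0,1],[0,0,0,0,1],[0,0,0,0,1],[0,0,0,0,1],[0,0,0,0,1]]]'; python3 -c "
from h import *
print(job.close_job())"
```

```text
time: 12.5
position: [0.6116, 0.019, 0.1329]
tool_rot: [-0.505, -3.101, -0.0]
ft_force: [0.7, -0.1, 0.2]
grip_width: 0.009
grip_force: 0.0
the job is handed in; nothing more can be done
None
```

I rang the bell and let it come back up, held over the middle of the half-round halva for over two seconds, and handed the job in at 12.5 s with the tool pointing down about 6 cm above the shorter nougat block; no verdict was returned.

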